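# Change the coater's roller and set the gauge blade under it

## Robot

A 7-joint arm with a two-finger parallel gripper is mounted at the origin on a cart in front of the work surface, level with it; the furniture and walls round the work are solid. World frame = base frame: x ahead of the robot, y to its left, z up, the work surface at z = 0. Lengths are in m, angles in degrees, forces in N, time in s.
With the tool pointing down it reaches from about 0.425 to 0.875 m from the base axis. Payload 4.7 kg.
Tool frame: the origin (TCP) lies on the mounting face of the last link; the fingertips stand 182 mm ahead of it and the grasp point (between the pads) lies 164 mm ahead of it; z points along the fingers, x is the direction in which the jaws open and shut, and the axes are right-handed (so a half turn about z gives the same grasp; the last joint's range is limited). The gripper opens to 87 mm and grips with 3 to 60 N. Pads are 19 mm wide; open, the fingers measure 117 mm over their backs; the gripper's body (75 mm by 190 mm) begins 51 mm behind the grasp point.
Start: joints at [69.104, 18.392, -4.016, 83.108, 1.295, 78.541, -3.26], TCP at [0.24, -0.604, 0.405] pointing down, gripper open.
Joint ranges: [-163.93, 163.93], [-17.29, 119.83], [-79.2, 71.16], [3.27, 140.29], [-89.18, 269.18], [5.43, 117.66], [-154.24, 154.24]. Speed limits (degrees/s): [147.25, 147.25, 180, 180, 180, 180, 180].

## Interface

Orientations are given as [roll, pitch, yaw] about the fixed x, y, z axes, in that order (R = Rz(yaw) Ry(pitch) Rx(roll)).
In Python, from cell import status, cams, env, outline_of, landmark_of gives the robot as it stands. The module is installed in compiled form; this text tells all that it offers.
- The arm moves only by the tool jog_arm, never from a script. Its argument "rows" is a list of rows, each a list of 7 numbers: the closure, from 0 (fully open) to 1 (shut), then the shift along the tool's x, y, z in m, then the turn, a rotation vector about the tool's x, y, z in degrees. A call has 1 to 12 rows; each row shifts and turns the commanded pose from where the row before left it, along the tool's axes as they then stand; what a row does not reach is not made up. A row lasts 1/12 s, in which the tool goes at most 41.7 mm and 7.16 degrees, less where a joint would pass 70% of its speed; a pose out of reach is approached as far as the arm can. A call with a gripper value outside its range is refused whole. The fingers move at their own pace and stop on an object; "grip_force" is the grip in N (left out, the last holds). Time passes only in rows, so rows that do not move let the fingers close. It gives the time, the measured TCP pose, the force and the opening at its end, in the units of the state.
- status.get_obs(): the state, without advancing time (a new reading comes with each control period).
- cams.read_camera(name): name is "scene" or "top" or "wrist"; returns (picture, depth): 480x640x3 uint8, red, green, blue; 480x640 float32, m along the optical axis (not along the pixel's ray), 0 where there is no reading.
- cams.camera_params(name): a dict with "vfov" (degrees; the focal length in pixels is half the picture's height over the tangent of half this angle, whatever the lens; pixels are square), "cx", "cy" (the principal point, pixels), "k1" (the pictures are not rectified: a ray, as slopes to the right and down, at radius r is drawn at 1 + k1 r^2 times it, then the intrinsics apply), "eye" and "attitude" of the camera in the world. Camera axes: x right, y up, looking along -z (the intrinsics and any distortion apply to the point x, -y, -z); pixel columns grow to the right and rows downward; lengths in m; the calibration is good to about 2 mm. A picture is of the moment at which its call begins: read the wrist's pose just before it. camera_params takes no time and is no camera call; for the wrist camera it gives the pose at the moment of the call.
- env.sign_off(): hands the job in, once; it reports no verdict.
Trained networks look in the newest picture that a camera, given by its name, has taken for a name from the list of things; names that differ only in an ending like _2 or _b are one class to them, and where a whole thing is asked for, a point or a joint stands for the part that bears it (a point fixed in the world has none). Each returns a list of dicts, best first, with "conf" (0 to 1); they miss things now and then, are a little off and sometimes report something else, mostly with a low value. They report only what shows in the picture. A call takes as long as a camera call.
- outline_of(camera, name): "pixels" (480x640 bool, what is visible of it) and "box" ([left, top, right, bottom] in pixels, round what is visible of it).
- landmark_of(camera, name): "position" ([row, column] in pixels: a listed point, or the origin of a listed thing).
The state is a dict: "time_s": time; "qpos": joint angles; "joint_velocities": joint speeds; "effort": joint torques, N m; "tool_pos": TCP position; "tool_rot": TCP orientation; "force": force on the tool from outside, world axes, zero at the start; "wrist_torque": the same for the moment, N m; "grip_width": finger opening in m.
Only numpy, scipy, OpenCV 4.12 (cv2) and the standard library are available. Lean on these libraries where they do the work, as an engineer would, in place of code of your own. Each camera call takes 0.05 s, during which the arm holds its last target. There are 200 camera calls.

## Task

Change the coater over to the slim roller: lift the fat roller out of the coater and lay it in the free pair of V-cradles of the storage rack, then lay the slim roller from the rack in the coater's V-cradles and let go of it. Then slide the gauge blade, flat on the coater's bed and between its two low fences, under the slim roller until the line across the blade is level with the front edge of the bed, and leave it there. Do not disturb the other things.

Things in the scene. Friction and masses are not known exactly. Their poses are not given: they have to be found in the camera images.
- coater: Fixed aluminium coater; may swap places with the rack, turned up to 0.3 rad. Origin on the bench top (z = 0) below the axis of a laid roller, midway between the cradles; x to the back, away from the robot; y along the roller; z up. Bed 125 x 176 mm, x = -75 (front edge) to +50 mm, top z = 16 mm. Two fences, 5 mm high, x = -70 to -20 mm, inner faces at y = +-26 mm, guide the blade.
- seat (a point): Where the slim roller's centre belongs: 39 mm above the bench, above the coater's origin. Two steel 90-degree V-cradles, 16 mm thick (66 to 82 mm to either side along the coater's y), open upward, mouth 25 mm wide, take the journals. The gap between laid slim roller and bed is 8 mm; the blade goes in from the front, towards the coater's +x.
- bed_front (a point): Middle of the bed's straight front edge, on its top face (coater x = -75 mm, z = 16 mm). The blade's line belongs above this edge; the grip tab then stands outside, in front of the bed, and the blade rests on the bed by itself when let go.
- roller_rack: Fixed grey plastic storage rack, 150 x 176 mm, base 8 mm thick, with two pairs of V-cradles like the coater's, along its y at x = -47 and +47 mm (+x is the back); a roller lies in them centred at y = 0, axis 39 mm above the bench. One pair holds the slim roller; the other, front or back, is free and has a flat white drip tray (4 mm) on the base below it. Origin on the bench top under its centre.
- slim_roller: Slim steel roller, 180 mm long, about 0.35 kg: body 30 mm diameter and 120 mm long, with a journal of 16 mm diameter and 30 mm length at each end. Origin at its centre, y along its axis (either way round will do); starts in the rack. Belongs with a journal in each coater cradle, its body between them (6 mm play at either end).
- fat_roller: Fat steel roller, like the slim one but with a body of 42 mm diameter, about 0.6 kg. Origin at its centre, y along its axis. It starts in the coater's cradles (it leaves no gap for the blade) and belongs in the free pair of the rack, a journal in each cradle, its body between them.
- gauge_blade: Gauge blade lying flat near the front edge of the bench, about 0.12 kg: steel plate 150 x 44 x 5 mm with a dark line across. Origin on the underside, mid width, below that line; x to the tip, z up. Plate from x = -40 (tail) to +110 mm (tip). On the tail an upright black grip tab, x = -40 to -5 mm, 12 mm thick (y = +-6 mm), its top 45 mm above the underside.
- blade_tip (a point): Middle of the gauge blade's tip edge, 110 mm from the line, at half thickness.
- tube: Bystander: capped 50 ml tube standing upright, 36 mm across, 113 mm high, behind the work. Origin under its centre.
- petri_left: Bystander: Petri dish, 57 mm across, 14 mm high, at the left. Origin under its centre.
- petri_mid: Bystander: Petri dish, 57 mm across, 14 mm high, between the coater and the rack at their front. Origin under its centre.
- forceps: Bystander: steel forceps lying flat, 128 mm long along its y, 8 mm high. Origin under its centre.
- mug: Bystander: mug 82 mm across, 91 mm high, with handle, behind the work. Origin on its underside.

How it is judged (in metres and radians):
On the way, in this order (a step that is already met when the one before it is completed fails the run):
1. the fat roller lies in a pair of the rack's cradles, let go ((x of fat_roller in the frame of roller_rack between -0.051 and -0.043 m or x of fat_roller in the frame of roller_rack between 0.043 and 0.051 m) and y of fat_roller in the frame of roller_rack between -0.009 and 0.009 m and z of fat_roller in the frame of roller_rack between 0.035 and 0.043 m and angle between the y axis of fat_roller and the y axis of roller_rack, either way round below 0.06 rad and contact force between the fingers and fat_roller below 0.05 N), for 0.2 s.
2. the slim roller lies in the coater's cradles, let go (x of slim_roller in the frame of coater between -0.004 and 0.004 m and y of slim_roller in the frame of coater between -0.009 and 0.009 m and z of slim_roller in the frame of coater between 0.035 and 0.043 m and angle between the y axis of slim_roller and the y axis of coater, either way round below 0.06 rad and contact force between the fingers and slim_roller below 0.05 N), for 0.2 s.
3. the blade's tip has gone through the gap, past the roller's axis (x of slim_roller in the frame of coater between -0.004 and 0.004 m and y of slim_roller in the frame of coater between -0.009 and 0.009 m and z of slim_roller in the frame of coater between 0.035 and 0.043 m and angle between the y axis of slim_roller and the y axis of coater, either way round below 0.06 rad and x of blade_tip in the frame of coater between 0.005 and 0.2 m and y of blade_tip in the frame of coater between -0.03 and 0.03 m and z of blade_tip in the frame of coater between 0.015 and 0.026 m), for 0.1 s.
At the end, for the whole second after the job is handed in: Fat roller in the rack's cradles, slim roller in the coater's (each 4 mm across, 9 mm along, 0.06 rad); blade flat on the bed (3 mm, tilt 0.04 rad), pointing to the back (7 mm sideways, 0.12 rad), its line within 4 mm of the bed's front edge; both at rest and released (all of step 1 and all of step 2 and x of gauge_blade in the frame of coater between -0.079 and -0.071 m and y of gauge_blade in the frame of coater between -0.007 and 0.007 m and z of gauge_blade in the frame of coater between 0.013 and 0.019 m and x of blade_tip in the frame of coater between 0.028 and 0.042 m and angle between the x axis of gauge_blade and the x axis of coater, either way round below 0.12 rad and angle between gauge_blade's own z axis and vertical below 0.04 rad and linear speed of each of fat_roller, slim_roller, gauge_blade below 0.02 m/s and contact force between the fingers and gauge_blade below 0.05 N); the robot touches nothing.
It fails at once if a bystander (tube, Petri dishes, forceps, mug) is moved more than 25 mm (distance of any of tube, petri_left, petri_mid, forceps, mug from where it was at the start of the episode above 0.025 m).
It fails at once if the tube or the mug is knocked over (angle between any of tube, mug's own z axis and vertical above 0.5 rad).
It also fails if it takes over 67 s, if anything falls off the work surface, if the arm or the gripper's body presses on something with over 40 N, if the wrist force passes 120 N, or if a joint passes its speed limit or range.

## Working session

There is one attempt and no reset: what is moved stays moved. The work goes in short steps, Python scripts to look and compute and a tool call to move; the robot and the scene stay as the last step left them, time stands still between calls to the robot, and variables do not carry over. Pictures are saved under pics/ and viewed, about 8 in all and at most 12, crops included, and the job is handed in when it is done.

Besides the shell and the picture viewer there is one more tool, called after "Request:" as name(argument=value, ...), one argument or row to a line, values as JSON. jog_arm: Moves the arm, as the interface text tells. Its arguments: {"type":"object","properties":{"rows":{"type":"array"},"grip_force":{"type":"number"}},"required":["rows"]}

```bash
mkdir -p pics; cat > h.py <<'E'
import numpy as np, cv2
from scipy.spatial.transform import Rotation as R
from cell import status, cams, env, outline_of, landmark_of
def K(p): 
    f=240/np.tan(np.radians(p["vfov"])/2); return f
def att(p):
    a=np.array(p["attitude"],float)
    return a if a.shape==(3,3) else (R.from_euler('xyz',a,degrees=True).as_matrix() if a.size==3 else None)
def ray(p,rc):
    rc=np.atleast_2d(np.array(rc,float)); f=K(p)
    d=np.stack([(rc[:,1]-p["cx"])/f,(rc[:,0]-p["cy"])/f],1); u=d.copy()
    for _ in range(20): u=d/(1+p["k1"]*(u**2).sum(1,keepdims=True))
    v=np.stack([u[:,0],-u[:,1],-np.ones(len(u))],1)
    return v@att(p).T
def atz(p,rc,z):
    v=ray(p,rc); e=np.array(p["eye"]); return e+v*((z-e[2])/v[:,2])[:,None]
def pts(p,D,m):
    r,c=np.nonzero(m&(D>0)); v=ray(p,np.stack([r,c],1)); return np.array(p["eye"])+v*D[r,c][:,None]
def proj(p,X):
    q=(np.atleast_2d(X)-p["eye"])@att(p); x=q[:,0]/-q[:,2]; y=-q[:,1]/-q[:,2]
    s=1+p["k1"]*(x*x+y*y); f=K(p); return np.stack([p["cy"]+f*y*s,p["cx"]+f*x*s],1)
def save(n,im): cv2.imwrite("pics/"+n+".png",im[...,::-1])
E
python3 - <<'E'
from h import *
print(status.get_obs())
for n in("scene","top","wrist"):
    p=cams.camera_params(n); print(n,p)
    im,D=cams.read_camera(n); save(n+"0",im)
    for t in("coater","roller_rack","slim_roller","fat_roller","gauge_blade","tube","petri_left","petri_mid","forceps","mug","seat","bed_front","blade_tip"):
        if n=="wrist": continue
        L=landmark_of(n,t)[:2]
        print(t,[(np.round(l["position"]),round(l["conf"],2)) for l in L])
E
```

```text
{'time_s': 0.0, 'qpos': array([69.10322878, 18.44022364, -4.01391862, 83.17630819,  1.2952131 ,
       78.53899633, -3.25992352]), 'joint_velocities': array([-0.01174612,  0.07015997, -0.00152407, -0.01460601, -0.01566079,
        0.01461415, -0.00186924]), 'effort': array([ 2.04878597e-04, -4.91291034e+01, -4.03916622e-01, -3.12524307e+01,
       -6.41044183e-02,  4.38024988e-02,  1.55688845e-04]), 'tool_pos': array([ 0.24026305, -0.60374534,  0.40363543]), 'tool_rot': array([ 1.79993563e+02,  1.10280442e-01, -6.82948656e+01]), 'force': array([ 1.07112298,  0.86709818, -0.25952725]), 'wrist_torque': array([ 0.01662854, -0.02957172, -0.02954913]), 'grip_width': 0.0867398851805558}
scene {'vfov': 51.12450642174251, 'cx': 318.0241161735883, 'cy': 228.25442677159032, 'k1': 0.04021878956400069, 'eye': array([0.01422726, 0.45651568, 0.80792806]), 'attitude': array([  41.18925598,    0.34004342, -122.50873171])}
coater [(array([210., 362.]), 0.84)]
roller_rack [(array([274., 238.]), 0.98)]
slim_roller [(array([279., 244.]), 0.72)]
fat_roller [(array([199., 361.]), 0.97)]
gauge_blade [(arra
[... 837 characters left out ...]
., 312.]), 0.77), (array([335., 427.]), 0.49)]
tube [(array([190., 326.]), 0.65)]
petri_left [(array([311., 215.]), 0.7), (array([240., 387.]), 0.65)]
petri_mid [(array([276., 324.]), 0.77)]
forceps [(array([335., 429.]), 0.56)]
mug [(array([310., 213.]), 0.7), (array([185., 389.]), 0.65)]
seat [(array([182., 387.]), 0.7), (array([240., 389.]), 0.66)]
bed_front [(array([272., 391.]), 0.55)]
blade_tip [(array([318., 264.]), 0.82), (array([311., 216.]), 0.68)]
wrist {'vfov': 65.6625174757743, 'cx': 318.4116949667943, 'cy': 240.5941831330012, 'k1': -0.07022198050735134, 'eye': array([ 0.30176875, -0.57933397,  0.38554115]), 'attitude': array([-1.41371358e+01, -5.91657875e-02, -6.82872939e+01])}
```

```bash
python3 - <<'E'
import cv2,numpy as np
a=cv2.imread("pics/top0.png")[160:380,170:470]; cv2.imwrite("pics/top0c.png",cv2.resize(a,None,fx=2.6,fy=2.6,interpolation=cv2.INTER_CUBIC))
E
python3 - <<'E'
from h import *
# depth-based estimates from scene and top
P={}
def axis2(q):
    c=q.mean(0); u,s,vt=np.linalg.svd(q-c,full_matrices=False); return c,vt[0],s
for n in("top","scene"):
    p=cams.camera_params(n); im,D=cams.read_camera(n)
    for t in("fat_roller","slim_roller","gauge_blade","roller_rack","coater"):
        o=outline_of(n,t)
        if not o: print(n,t,"none"); continue
        m=cv2.erode(o[0]["pixels"].astype(np.uint8),np.ones((3,3)))>0
        q=pts(p,D,m); 
        hull=o[0]["pixels"]; r=cv2.minAreaRect(q[:,:2].astype(np.float32)*1000)
        print(n,t,round(o[0]["conf"],2),o[0]["box"],"rect",np.round(r[0]),np.round(r[1]),round(r[2],1),"z pct",np.round(np.percentile(q[:,2],[2,25,50,75,98]),3))
    for t,z in(("fat_roller",.039),("slim_roller",.039),("gauge_blade",0),("blade_tip",.0025),("coater",0),("roller_rack",0),("seat",.039),("bed_front",.016),("petri_mid",0),("petri_left",0),("tube",0),("mug",0),("forceps",0)):
        print(n,t,[(np.round(atz(p,l["position"],z)[0],4),round(l["conf"],2)) for l in landmark_of(n,t)[:2]])
E
```

```text
top fat_roller 0.74 [352.7, 229.2, 423.1, 248.8] rect [611. -29.] [ 48. 174.] 4.2 z pct [0.039 0.049 0.054 0.057 0.063]
top slim_roller 0.76 [226.7, 249.7, 295.1, 270.9] rect [551. 281.] [174.  25.] 83.4 z pct [0.04  0.047 0.05  0.053 0.057]
top gauge_blade 0.93 [265.2, 301.1, 328.5, 327.7] rect [423. 197.] [ 41. 143.] 17.1 z pct [-0.002  0.002  0.004  0.007  0.045]
top roller_rack 0.67 [225.7, 208.8, 303.8, 273.7] rect [598. 276.] [172. 144.] 82.3 z pct [0.001 0.005 0.008 0.01  0.039]
top coater 0.56 [353.9, 220.4, 424.4, 271.8] rect [595. -30.] [123. 170.] 4.6 z pct [0.008 0.012 0.015 0.017 0.033]
top fat_roller [(array([ 0.6119, -0.027 ,  0.039 ]), 0.86), (array([0.4284, 0.1578, 0.039 ]), 0.74)]
top slim_roller [(array([0.5594, 0.2854, 0.039 ]), 0.84)]
top gauge_blade [(array([0.4304, 0.1585, 0.    ]), 0.69), (array([0.4247, 0.3971, 0.    ]), 0.64)]
top blade_tip [(array([0.4031, 0.2766, 0.0025]), 0.81)]
top coater [(array([ 0.6156, -0.0359,  0.    ]), 0.95), (array([ 0.7626, -0.0331,  0.    ]), 0.69)]
top roller_rack [(array([0.6097, 0.2754, 0.    ]), 0.62), (array([0.5565, 0.289
[... 1199 characters left out ...]
0074,  0.039 ]), 0.32)]
scene gauge_blade [(array([0.4334, 0.1689, 0.    ]), 0.7)]
scene blade_tip [(array([0.4036, 0.2659, 0.0025]), 0.82), (array([0.7358, 0.1246, 0.0025]), 0.55)]
scene coater [(array([ 0.6136, -0.0331,  0.    ]), 0.88)]
scene roller_rack [(array([0.5871, 0.2747, 0.    ]), 0.74)]
scene seat [(array([ 0.6059, -0.0319,  0.039 ]), 0.88)]
scene bed_front [(array([ 0.5266, -0.0367,  0.016 ]), 0.66)]
scene petri_mid [(array([0.5291, 0.1162, 0.    ]), 0.96)]
scene petri_left [(array([0.4368, 0.392 , 0.    ]), 0.96)]
scene tube [(array([0.7363, 0.1169, 0.    ]), 0.96)]
scene mug [(array([ 0.7569, -0.0144,  0.    ]), 0.56)]
scene forceps [(array([ 0.3796, -0.1431,  0.    ]), 0.62)]
```

View pics/top0c.png

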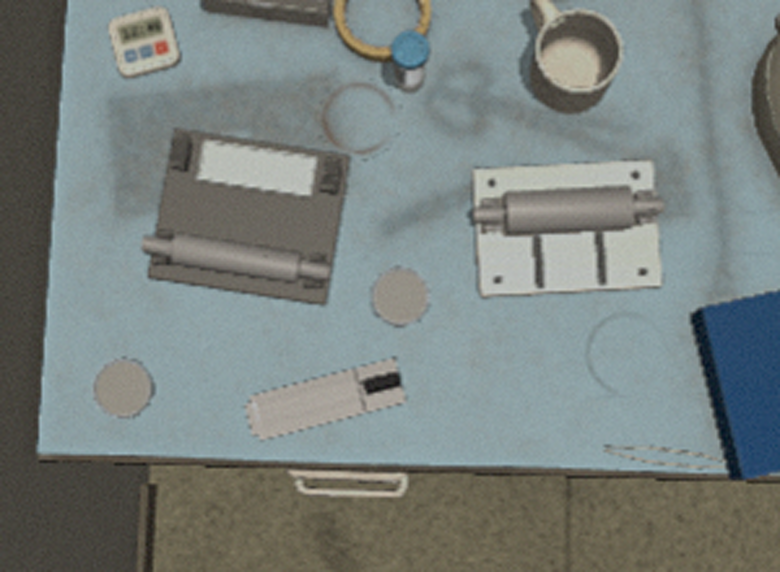

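View pics/scene0.png

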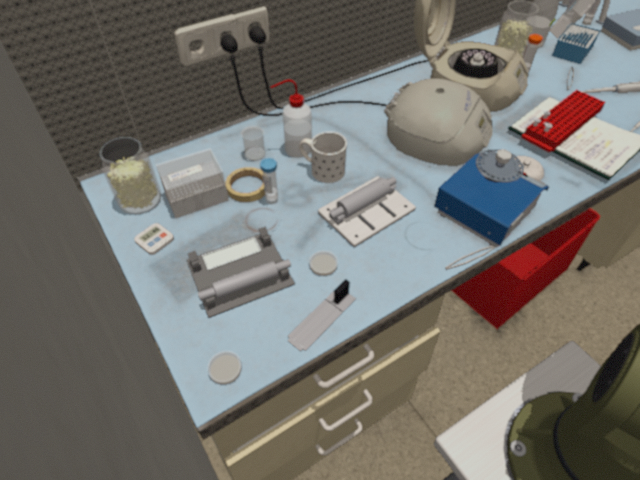

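Top crop (2.6x, offset 170,160): the rack is at about (250,215), with its free back pair and the white tray at (258,165). The slim roller is at (236,256), the coater with the fat roller at (567,211), the blade at (325,398) with its tab at the right, petri_mid at (400,296), the tube at (408,60) and the mug at (576,60). The scene view agrees. I'll move above the coater for a close look.

Request:
jog_arm(
  rows=[
    [0, -0.02, -0.028, 0, 0, 0, 0],
    [0, -0.02, -0.028, 0, 0, 0, 0],
    [0, -0.02, -0.028, 0, 0, 0, 0],
    [0, -0.02, -0.028, 0, 0, 0, 0],
    [0, -0.02, -0.028, 0, 0, 0, 0],
    [0, -0.02, -0.028, 0, 0, 0, 0],
    [0, -0.02, -0.028, 0, 0, 0, 0],
    [0, -0.02, -0.028, 0, 0, 0, 0],
    [0, -0.02, -0.028, 0, 0, 0, 0],
    [0, -0.02, -0.028, 0, 0, 0, 0],
    [0, -0.02, -0.028, 0, 0, 0, 0],
    [0, -0.02, -0.028, 0, 0, 0, 0],
  ],
)

```text
time_s: 4.35
tool_pos: [0.4644, -0.2551, 0.4051]
tool_rot: [-180.0, -0.0, -68.3]
force: [-0.6, -0.3, -0.2]
grip_width: 0.0868
```

Request:
jog_arm(
  rows=[
    [0, -0.02, -0.028, 0, 0, 0, 0],
    [0, -0.02, -0.028, 0, 0, 0, 0],
    [0, -0.02, -0.028, 0, 0, 0, 0],
    [0, -0.02, -0.028, 0, 0, 0, 0],
    [0, -0.02, -0.028, 0, 0, 0, 0],
    [0, -0.02, -0.028, 0, 0, 0, 0],
    [0, -0.02, -0.028, 0, 0, 0, 0],
    [0, -0.02, -0.028, 0, 0, 0, 0],
    [0, 0, 0, 0, 0, 0, -6],
    [0, 0, 0, 0, 0, 0, -6],
    [0, 0, 0, 0, 0, 0, -6],
    [0, 0, 0, 0, 0, 0, -6],
  ],
)

```text
time_s: 5.35
tool_pos: [0.6128, -0.0249, 0.4046]
tool_rot: [180.0, 0.0, -44.0]
force: [-0.2, 0.7, 0.3]
grip_width: 0.0872
```

Request:
jog_arm(
  rows=[
    [0, 0, 0, 0, 0, 0, -6],
    [0, 0, 0, 0, 0, 0, -6],
    [0, 0, 0, 0, 0, 0, -6],
    [0, 0, 0, 0, 0, 0, -6],
    [0, 0, 0, 0, 0, 0, -6],
    [0, 0, 0, 0, 0, 0, -6],
    [0, 0, 0, 0, 0, 0, -6],
    [0, 0, 0, 0, 0, 0, -6.7],
    [0, 0, 0, 0, 0, 0, 0],
    [0, 0, 0, 0, 0, 0, 0],
  ],
)

```text
time_s: 6.18
tool_pos: [0.6127, -0.0254, 0.4047]
tool_rot: [180.0, 0.0, 4.2]
force: [0.5, -0.4, -0.2]
grip_width: 0.0867
```

```bash
cat >> h.py <<'E'
def fitroller(q):
    "body axis from depth points of the upper side: centre xy, yaw(deg) of axis dir as roller-frame yaw, top z"
    q=q[q[:,2]>np.percentile(q[:,2],90)-0.03]
    r=cv2.minAreaRect(q[:,:2].astype(np.float32)*1000)
    box=cv2.boxPoints(r); e=[box[1]-box[0],box[2]-box[1]]; e=max(e,key=np.linalg.norm); 
    if e[1]<0:e=-e
    return np.round(r[0],1),np.round(r[1],1),round(float(np.degrees(np.arctan2(-e[0],e[1]))),2),np.round(np.percentile(q[:,2],[50,95]),4)
def look(n,things,name=None,zs={}):
    p=cams.camera_params(n); im,D=cams.read_camera(n)
    if name: save(name,im)
    for t in things:
        if t in("seat","bed_front","blade_tip"):
            print(t,[(np.round(atz(p,l["position"],zs[t])[0],4),round(l["conf"],2)) for l in landmark_of(n,t)[:2]]); continue
        o=outline_of(n,t)
        if not o: print(t,"none"); continue
        m=cv2.erode(o[0]["pixels"].astype(np.uint8),np.ones((3,3)))>0
        q=pts(p,D,m); print(t,round(o[0]["conf"],2),np.round(o[0]["box"]),*fitroller(q),np.round(np.percentile(q[:,2],[5,50,95]),4))
        if t in zs: print("  lm",[(np.round(atz(p,l["position"],zs[t])[0],4),round(l["conf"],2)) for l in landmark_of(n,t)[:2]])
    return p,im,D
E
python3 - <<'E'
from h import *
print(status.get_obs()["tool_pos"])
look("wrist",["fat_roller","coater","seat","bed_front"],"w1",{"fat_roller":.039,"seat":.039,"bed_front":.016,"coater":0})
E
```

```text
[ 0.61272313 -0.02535042  0.4047308 ]
fat_roller 0.77 [287. 129. 335. 298.] [606.4 -22.7] [ 39.1 157.5] 4.77 [0.0575 0.061 ] [0.0465 0.0575 0.061 ]
  lm [(array([ 0.6079, -0.0341,  0.039 ]), 0.56)]
coater 0.72 [236. 134. 364. 300.] [594.  -31.5] [123.9 167.2] 4.56 [0.0169 0.0219] [0.0156 0.0169 0.0219]
  lm []
seat []
bed_front [(array([ 0.5348, -0.0393,  0.016 ]), 0.64)]
```

View pics/w1.png

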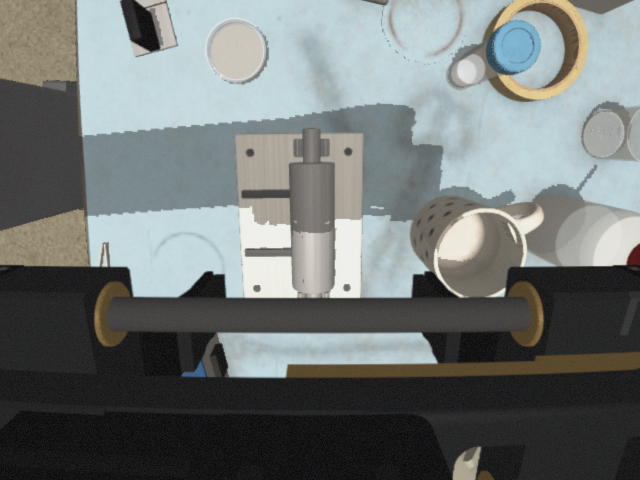

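The wrist view shows the fat roller at (312,210) and the bed at columns 236–364, with everything below row 265 hidden by the gripper. I'll shift sideways to see the whole coater, then the rack.

Request:
jog_arm(
  rows=[
    [0, 0, 0.03, 0, 0, 0, 0],
    [0, 0, 0.03, 0, 0, 0, 0],
    [0, 0, 0.03, 0, 0, 0, 0],
    [0, 0, 0, 0, 0, 0, 0],
    [0, 0, 0, 0, 0, 0, 0],
  ],
)

```text
time_s: 6.95
tool_pos: [0.6195, -0.1179, 0.4043]
tool_rot: [180.0, 0.0, 4.1]
force: [0.5, 1.3, 0.3]
grip_width: 0.0872
```

```bash
python3 - <<'E'
from h import *
p,im,D=look("wrist",["fat_roller","coater","bed_front"],"w2",{"fat_roller":.039,"bed_front":.016,"coater":0})
print(np.round(pts(p,D,outline_of("wrist","mug")[0]["pixels"]).max(0),3), np.round(pts(p,D,outline_of("wrist","mug")[0]["pixels"]).min(0),3))
E
```

```text
fat_roller 0.77 [286.  17. 335. 226.] [607.4 -33.2] [ 40.7 177.7] 4.25 [0.0572 0.0608] [0.0458 0.0572 0.0608]
  lm [(array([ 0.6074, -0.0322,  0.039 ]), 0.6)]
coater 0.81 [228.  28. 366. 220.] [594.4 -34.4] [124.6 173.8] 4.29 [0.0169 0.0222] [0.0155 0.0169 0.0222]
  lm []
bed_front [(array([ 0.5317, -0.0385,  0.016 ]), 0.74)]
[0.84  0.022 0.094] [ 0.709 -0.087  0.001]
```

Request:
jog_arm(
  rows=[
    [0, 0, -0.03, 0, 0, 0, 0],
    [0, 0, -0.03, 0, 0, 0, 0],
    [0, 0, -0.03, 0, 0, 0, 0],
    [0, 0, -0.03, 0, 0, 0, 0],
    [0, 0, -0.03, 0, 0, 0, 0],
    [0, 0, -0.03, 0, 0, 0, 0],
    [0, 0, -0.03, 0, 0, 0, 0],
    [0, 0, -0.03, 0, 0, 0, 0],
    [0, 0, -0.03, 0, 0, 0, 0],
    [0, 0, -0.03, 0, 0, 0, 0],
    [0, 0, 0, 0, 0, 0, 0],
    [0, 0, 0, 0, 0, 0, 0],
  ],
)

```text
time_s: 8.35
tool_pos: [0.5955, 0.1873, 0.405]
tool_rot: [-180.0, -0.0, 4.7]
force: [-0.1, -0.4, 0.3]
grip_width: 0.087
```

```bash
python3 - <<'E'
from h import *
print(status.get_obs()["tool_pos"])
p,im,D=look("wrist",["slim_roller","roller_rack","gauge_blade","blade_tip"],"w3",{"slim_roller":.039,"roller_rack":0,"gauge_blade":0,"blade_tip":.0025})
np.savez("w3.npz",im=im,D=D,**{k:np.array(v) for k,v in p.items()})
a=cv2.imread("pics/w2.png");b=cv2.imread("pics/w3.png")
cv2.imwrite("pics/w23.png",np.hstack([a[60:460,120:500],b[60:460,120:520]]))
E
```

```text
[0.5955124  0.18730302 0.4049694 ]
slim_roller 0.72 [250.   3. 305. 215.] [552.8 280.1] [177.9  27.3] -7.24 [0.052  0.0549] [0.0451 0.052  0.0549]
  lm [(array([0.5525, 0.2796, 0.039 ]), 0.9)]
roller_rack 0.6 [238.  17. 424. 224.] [598.6 273.1] [173.6 148.3] -7.31 [0.0089 0.0384] [0.0075 0.0089 0.0384]
  lm [(array([0.5978, 0.2728, 0.    ]), 0.8)]
gauge_blade 0.96 [116. 119. 194. 273.] [423.7 193.7] [ 42.7 147.6] 16.65 [0.006  0.0449] [0.0046 0.006  0.0449]
  lm [(array([0.4329, 0.1617, 0.    ]), 0.69)]
blade_tip [(array([0.3983, 0.2662, 0.0025]), 0.58)]
```

View pics/w23.png

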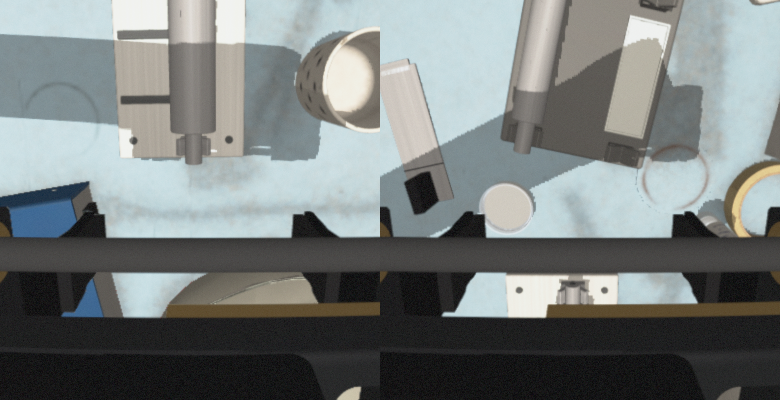

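Left half: the whole coater is visible, with the fat roller at column ~192 and the mug at (345,80). Right half: the rack with the slim roller at (535,50), the free pair and tray at (640,80), and the blade at (415,130).

The measurements agree within ~1 mm:

| Thing | Position (m) | Yaw (deg) |
|---|---|---|
| Coater | (0.607, -0.033) | 4.3 |
| Rack | (0.598, 0.273) | -7.3 |
| Free pair | (0.645, 0.267) | – |

Next I'll grasp the fat roller.

Request:
jog_arm(
  rows=[
    [0, -0.0008, 0.0315, 0, 0, 0, 0],
    [0, -0.0008, 0.0315, 0, 0, 0, 0],
    [0, -0.0008, 0.0315, 0, 0, 0, 0],
    [0, -0.0008, 0.0315, 0, 0, 0, 0],
    [0, -0.0008, 0.0315, 0, 0, 0, 0],
    [0, -0.0008, 0.0315, 0, 0, 0, 0],
    [0, -0.0008, 0.0315, 0, 0, 0, 0],
    [0, 0, 0, 0.03, 0, 0, 0],
    [0, 0, 0, 0.03, 0, 0, 0],
    [0, 0, 0, 0.03, 0, 0, 0],
    [0, 0, 0, 0.03, 0, 0, 0],
    [0, 0, 0, 0, 0, 0, 0],
  ],
)

```text
time_s: 9.75
tool_pos: [0.6053, -0.0372, 0.2786]
tool_rot: [-179.9, 0.6, 4.4]
force: [-1.6, 0.0, -1.3]
grip_width: 0.0868
```

Request:
jog_arm(
  rows=[
    [0, 0, 0, 0, 0, 0, 0],
    [0, 0, 0, 0, 0, 0, 0],
  ],
)

```text
time_s: 9.92
tool_pos: [0.6087, -0.0361, 0.2866]
tool_rot: [180.0, -0.1, 4.4]
force: [0.9, 0.6, 1.1]
grip_width: 0.087
```

Request:
jog_arm(
  rows=[
    [0, -0.0015, -0.003, 0.02, 0, 0, 0],
    [0, 0, 0, 0.02, 0, 0, 0],
    [0, 0, 0, 0.015, 0, 0, 0],
    [0, 0, 0, 0.015, 0, 0, 0],
    [0, 0, 0, 0.01, 0, 0, 0],
    [0, 0, 0, 0, 0, 0, 0],
    [0, 0, 0, 0, 0, 0, 0],
  ],
)

```text
time_s: 10.5
tool_pos: [0.6066, -0.0332, 0.2053]
tool_rot: [180.0, -0.0, 4.4]
force: [0.6, 0.5, 0.1]
grip_width: 0.087
```

Request:
jog_arm(
  rows=[
    [1, 0, 0, 0, 0, 0, 0],
    [1, 0, 0, 0, 0, 0, 0],
    [1, 0, 0, 0, 0, 0, 0],
    [1, 0, 0, 0, 0, 0, 0],
    [1, 0, 0, 0, 0, 0, 0],
    [1, 0, 0, 0, 0, 0, 0],
    [1, 0, 0, 0, 0, 0, 0],
    [1, 0, 0, 0, 0, 0, 0],
    [1, 0, 0, 0, 0, 0, 0],
    [1, 0, 0, 0, 0, 0, 0],
  ],
  grip_force=40,
)

```text
time_s: 11.33
tool_pos: [0.6069, -0.0332, 0.205]
tool_rot: [-180.0, -0.1, 4.4]
force: [4.0, 0.4, -2.2]
grip_width: 0.0414
```

Request:
jog_arm(
  rows=[
    [1, 0, 0, -0.005, 0, 0, 0],
    [1, 0, 0, -0.01, 0, 0, 0],
    [1, 0, 0, -0.015, 0, 0, 0],
    [1, 0, 0, -0.02, 0, 0, 0],
    [1, 0, 0, -0.02, 0, 0, 0],
    [1, 0, 0, -0.02, 0, 0, 0],
    [1, 0, 0, -0.015, 0, 0, 0],
    [1, 0, 0, -0.01, 0, 0, 0],
    [1, 0, 0, -0.005, 0, 0, 0],
    [1, 0, 0, 0, 0, 0, 0],
    [1, 0, 0, 0, 0, 0, 0],
  ],
)

```text
time_s: 12.25
tool_pos: [0.6057, -0.0333, 0.3239]
tool_rot: [180.0, 0.1, 4.4]
force: [-0.9, 0.9, -6.7]
grip_width: 0.0413
```

Request:
jog_arm(
  rows=[
    [1, 0.0016, -0.008, 0, 0, 0, 0],
    [1, 0.0033, -0.016, 0, 0, 0, 0],
    [1, 0.005, -0.024, 0, 0, 0, 0],
    [1, 0.0066, -0.032, 0, 0, 0, 0],
    [1, 0.007, -0.034, 0, 0, 0, 0],
    [1, 0.007, -0.034, 0, 0, 0, 0],
    [1, 0.007, -0.034, 0, 0, 0, 0],
    [1, 0.007, -0.034, 0, 0, 0, 0],
    [1, 0.0066, -0.032, 0, 0, 0, 0],
    [1, 0.005, -0.024, 0, 0, 0, 0],
    [1, 0.0033, -0.016, 0, 0, 0, 0],
    [1, 0.0017, -0.0085, 0, 0, 0, 0],
  ],
)

```text
time_s: 13.25
tool_pos: [0.6429, 0.2715, 0.323]
tool_rot: [-179.9, 0.2, 4.7]
force: [0.5, -0.1, -6.3]
grip_width: 0.0411
```

Request:
jog_arm(
  rows=[
    [1, 0, 0, 0, 0, 0, 3],
    [1, 0, 0, 0, 0, 0, 3],
    [1, 0, 0, 0, 0, 0, 3],
    [1, 0, 0, 0, 0, 0, 2.7],
    [1, 0, 0, 0, 0, 0, 0],
    [1, 0, 0, 0, 0, 0, 0],
  ],
)

```text
time_s: 13.75
tool_pos: [0.6444, 0.2664, 0.3238]
tool_rot: [179.9, 0.1, -7.3]
force: [-1.1, 0.2, -6.4]
grip_width: 0.0412
```

```bash
python3 - <<'E'
from h import *
print(status.get_obs()["tool_pos"],status.get_obs()["tool_rot"])
for n in("scene","top"):
    look(n,["fat_roller"],"%s2"%n)
E
```

```text
[0.64436614 0.26644764 0.3237986 ] [ 1.79923222e+02  6.52717181e-02 -7.26465825e+00]
fat_roller 0.81 [170. 185. 267. 223.] [633.6 270.2] [174.3  27.7] -8.63 [0.1639 0.1765] [0.1551 0.1639 0.1765]
fat_roller 0.48 [227. 204. 235. 210.] [652.3 344.5] [15.5  8.8] -22.43 [0.1644 0.1694] [0.1593 0.1644 0.1694]
```

Request:
jog_arm(
  rows=[
    [1, 0.0008, -0.0006, 0.01, 0, 0, 0],
    [1, 0, 0, 0.015, 0, 0, 0],
    [1, 0, 0, 0.02, 0, 0, 0],
    [1, 0, 0, 0.02, 0, 0, 0],
    [1, 0, 0, 0.02, 0, 0, 0],
    [1, 0, 0, 0.015, 0, 0, 0],
    [1, 0, 0, 0.008, 0, 0, 0],
    [1, 0, 0, 0.005, 0, 0, 0],
    [1, 0, 0, 0.003, 0, 0, 0],
    [1, 0, 0, 0.002, 0, 0, 0],
    [1, 0, 0, 0, 0, 0, 0],
    [1, 0, 0, 0, 0, 0, 0],
  ],
)

```text
time_s: 14.95
tool_pos: [0.6456, 0.2678, 0.2078]
tool_rot: [-180.0, -0.1, -7.3]
force: [-0.2, 0.1, -6.0]
grip_width: 0.0408
```

Request:
jog_arm(
  rows=[
    [1, 0, 0, 0.0015, 0, 0, 0],
    [1, 0, 0, 0.0015, 0, 0, 0],
    [1, 0, 0, 0, 0, 0, 0],
    [1, 0, 0, 0, 0, 0, 0],
  ],
)

```text
time_s: 15.28
tool_pos: [0.6455, 0.2679, 0.2051]
tool_rot: [-180.0, -0.1, -7.3]
force: [-1.0, -0.2, 0.8]
grip_width: 0.0414
```

Request:
jog_arm(
  rows=[
    [0.4, 0, 0, 0, 0, 0, 0],
    [0.3, 0, 0, 0, 0, 0, 0],
    [0.2, 0, 0, 0, 0, 0, 0],
    [0.1, 0, 0, 0, 0, 0, 0],
    [0, 0, 0, 0, 0, 0, 0],
    [0, 0, 0, 0, 0, 0, 0],
    [0, 0, 0, -0.01, 0, 0, 0],
    [0, 0, 0, -0.03, 0, 0, 0],
    [0, 0, 0, -0.035, 0, 0, 0],
    [0, 0, 0, -0.035, 0, 0, 0],
    [0, 0, 0, -0.03, 0, 0, 0],
    [0, 0, 0, -0.02, 0, 0, 0],
  ],
)

```text
time_s: 16.28
tool_pos: [0.6454, 0.2682, 0.3687]
tool_rot: [-179.8, -0.3, -7.3]
force: [0.8, 0.1, -0.0]
grip_width: 0.087
```

Request:
jog_arm(
  rows=[
    [0, 0, 0.025, -0.02, 0, 0, 0],
    [0, 0, 0.025, -0.02, 0, 0, 0],
    [0, 0, 0.025, 0, 0, 0, 0],
    [0, 0, 0.02, 0, 0, 0, 0],
    [0, 0, 0, 0, 0, 0, 0],
    [0, 0, 0, 0, 0, 0, 0],
  ],
)

```text
time_s: 16.78
tool_pos: [0.6334, 0.1718, 0.4046]
tool_rot: [180.0, -0.1, -7.5]
force: [0.9, 0.8, -0.8]
grip_width: 0.0874
```

```bash
python3 - <<'E'
from h import *
print(status.get_obs()["tool_pos"])
look("wrist",["fat_roller","slim_roller","roller_rack"],"w4",{"slim_roller":.039,"fat_roller":.039})
E
```

```text
[0.63339679 0.17183192 0.40458263]
fat_roller 0.71 [293.   0. 342. 211.] [645.6 268.6] [178.3  41.7] -8.59 [0.0571 0.0609] [0.0456 0.0571 0.0609]
  lm [(array([0.6447, 0.2627, 0.039 ]), 0.62)]
slim_roller 0.7 [192.   0. 230. 217.] [553.  279.5] [178.6  28.6] -7.39 [0.0517 0.0549] [0.0436 0.0517 0.0549]
  lm [(array([0.5522, 0.2809, 0.039 ]), 0.68)]
roller_rack 0.71 [188.  15. 348. 204.] [598.5 273.1] [173.6 148.4] -6.76 [0.0088 0.0389] [0.0074 0.0088 0.0389]
```

View pics/w4.png

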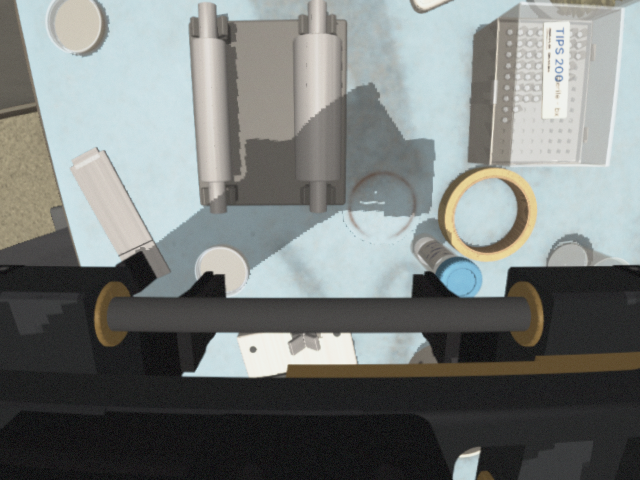

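The fat roller lies in both back cradles (fat at (318,110), slim at (213,110) px). Depth puts it at (0.6456, 0.2686) with its top at 61 mm, which is a match. Now the slim roller.

Request:
jog_arm(
  rows=[
    [0, -0.0187, -0.0194, 0, 0, 0, 0],
    [0, -0.0187, -0.0194, 0, 0, 0, 0],
    [0, -0.0187, -0.0194, 0, 0, 0, 0],
    [0, -0.0187, -0.0194, 0, 0, 0, 0],
    [0, -0.0188, -0.0192, 0, 0, 0, 0],
    [0, 0, 0, 0.03, 0, 0, 0],
    [0, 0, 0, 0.03, 0, 0, 0],
    [0, 0, 0, 0.03, 0, 0, 0],
    [0, 0, 0, 0.02, 0, 0, 0],
    [0, 0, 0, 0.01, 0, 0, 0],
    [0, 0, 0, 0, 0, 0, 0],
    [0, 0, 0, 0, 0, 0, 0],
  ],
)

```text
time_s: 18.08
tool_pos: [0.5527, 0.2819, 0.2841]
tool_rot: [-180.0, 0.0, -7.3]
force: [-0.1, 0.6, -0.2]
grip_width: 0.0869
```

Request:
jog_arm(
  rows=[
    [0, 0, 0.002, 0.02, 0, 0, 0],
    [0, 0, 0, 0.02, 0, 0, 0],
    [0, 0, 0, 0.02, 0, 0, 0],
    [0, 0, 0, 0.012, 0, 0, 0],
    [0, 0, 0, 0.007, 0, 0, 0],
    [0, 0, 0, 0, 0, 0, 0],
    [0, 0, 0, 0, 0, 0, 0],
  ],
)

```text
time_s: 18.67
tool_pos: [0.5528, 0.2797, 0.2058]
tool_rot: [-180.0, -0.1, -7.3]
force: [1.5, 0.2, 0.6]
grip_width: 0.0869
```

Request:
jog_arm(
  rows=[
    [1, 0, 0, 0, 0, 0, 0],
    [1, 0, 0, 0, 0, 0, 0],
    [1, 0, 0, 0, 0, 0, 0],
    [1, 0, 0, 0, 0, 0, 0],
    [1, 0, 0, 0, 0, 0, 0],
    [1, 0, 0, 0, 0, 0, 0],
    [1, 0, 0, 0, 0, 0, 0],
    [1, 0, 0, 0, 0, 0, 0],
    [1, 0, 0, 0, 0, 0, 0],
    [1, 0, 0, 0, 0, 0, 0],
    [1, 0, 0, 0, 0, 0, 0],
  ],
)

```text
time_s: 19.58
tool_pos: [0.5523, 0.2793, 0.2047]
tool_rot: [180.0, 0.0, -7.3]
force: [0.5, -0.1, -0.3]
grip_width: 0.0287
```

Gripped. Lift, traverse and turn.

Request:
jog_arm(
  rows=[
    [1, 0, 0, -0.005, 0, 0, 0],
    [1, 0, 0, -0.01, 0, 0, 0],
    [1, 0, 0, -0.02, 0, 0, 0],
    [1, 0, 0, -0.025, 0, 0, 0],
    [1, 0, 0, -0.025, 0, 0, 0],
    [1, 0, 0, -0.02, 0, 0, 0],
    [1, 0, 0, -0.01, 0, 0, 0],
    [1, 0, 0, -0.005, 0, 0, 0],
    [1, 0, 0, 0, 0, 0, -3],
    [1, 0, 0, 0, 0, 0, -3],
    [1, 0, 0, 0, 0, 0, -3],
    [1, 0, 0, 0, 0, 0, -2.6],
  ],
)

```text
time_s: 20.58
tool_pos: [0.5519, 0.2788, 0.3233]
tool_rot: [179.9, 0.1, 4.5]
force: [-1.1, 1.0, -3.5]
grip_width: 0.0289
```

Request:
jog_arm(
  rows=[
    [1, 0.001, 0.01, 0, 0, 0, 0],
    [1, 0.0018, 0.018, 0, 0, 0, 0],
    [1, 0.0025, 0.026, 0, 0, 0, 0],
    [1, 0.0033, 0.034, 0, 0, 0, 0],
    [1, 0.0034, 0.035, 0, 0, 0, 0],
    [1, 0.0034, 0.035, 0, 0, 0, 0],
    [1, 0.0034, 0.035, 0, 0, 0, 0],
    [1, 0.0034, 0.035, 0, 0, 0, 0],
    [1, 0.0033, 0.034, 0, 0, 0, 0],
    [1, 0.0025, 0.026, 0, 0, 0, 0],
    [1, 0.0018, 0.018, 0, 0, 0, 0],
    [1, 0.0011, 0.0102, 0, 0, 0, 0],
  ],
)

```text
time_s: 21.58
tool_pos: [0.6066, -0.0386, 0.3236]
tool_rot: [179.9, 0.1, 3.9]
force: [1.2, -1.1, -3.1]
grip_width: 0.029
```

Request:
jog_arm(
  rows=[
    [1, 0, 0, 0, 0, 0, 0],
    [1, 0, 0, 0, 0, 0, 0],
    [1, 0, 0, 0, 0, 0, 0],
  ],
)

```text
time_s: 21.83
tool_pos: [0.6066, -0.0315, 0.3246]
tool_rot: [-179.9, 0.0, 4.4]
force: [-0.3, 0.5, -4.1]
grip_width: 0.029
```

Request:
jog_arm(
  rows=[
    [1, 0, 0.0015, 0.01, 0, 0, 0],
    [1, 0, 0, 0.02, 0, 0, 0],
    [1, 0, 0, 0.025, 0, 0, 0],
    [1, 0, 0, 0.025, 0, 0, 0],
    [1, 0, 0, 0.015, 0, 0, 0],
    [1, 0, 0, 0.01, 0, 0, 0],
    [1, 0, 0, 0.006, 0, 0, 0],
    [1, 0, 0, 0.004, 0, 0, 0],
    [1, 0, 0, 0.003, 0, 0, 0],
    [1, 0, 0, 0.0015, 0, 0, 0],
    [1, 0, 0, 0, 0, 0, 0],
    [1, 0, 0, 0, 0, 0, 0],
  ],
)

```text
time_s: 22.83
tool_pos: [0.6074, -0.0352, 0.206]
tool_rot: [180.0, -0.1, 4.3]
force: [0.8, -0.3, -2.2]
grip_width: 0.0289
```

Request:
jog_arm(
  rows=[
    [1, 0, 0, 0.001, 0, 0, 0],
    [1, 0, 0, 0, 0, 0, 0],
    [1, 0, 0, 0, 0, 0, 0],
    [0.5, 0, 0, 0, 0, 0, 0],
    [0.3, 0, 0, 0, 0, 0, 0],
    [0.15, 0, 0, 0, 0, 0, 0],
    [0, 0, 0, 0, 0, 0, 0],
    [0, 0, 0, 0, 0, 0, 0],
    [0, 0, 0, 0, 0, 0, 0],
    [0, 0, 0, -0.01, 0, 0, 0],
    [0, 0, 0, -0.03, 0, 0, 0],
    [0, 0, 0, -0.03, 0, 0, 0],
  ],
)

```text
time_s: 23.83
tool_pos: [0.6063, -0.0352, 0.2743]
tool_rot: [-179.9, 0.2, 4.3]
force: [1.0, -1.3, 0.8]
grip_width: 0.0804
```

Request:
jog_arm(
  rows=[
    [0, 0, 0.02, -0.03, 0, 0, 0],
    [0, 0, 0.03, -0.03, 0, 0, 0],
    [0, 0, 0.03, -0.03, 0, 0, 0],
    [0, 0, 0.02, -0.03, 0, 0, 0],
    [0, 0, 0, 0, 0, 0, 0],
    [0, 0, 0, 0, 0, 0, 0],
  ],
)

```text
time_s: 24.33
tool_pos: [0.6148, -0.1354, 0.3958]
tool_rot: [179.9, -0.2, 4.1]
force: [-0.0, 1.0, -1.1]
grip_width: 0.0871
```

```bash
python3 - <<'E'
from h import *
print(status.get_obs()["tool_pos"])
look("wrist",["slim_roller","coater","bed_front"],"w5",{"slim_roller":.039,"bed_front":.016})
E
```

```text
[ 0.61477952 -0.13541264  0.39583896]
slim_roller 0.81 [298.   0. 336. 216.] [607.5 -37.6] [ 30.2 173. ] 4.6 [0.0518 0.0549] [0.0446 0.0518 0.0549]
  lm [(array([ 0.6067, -0.0367,  0.039 ]), 0.71)]
coater 0.86 [230.   5. 371. 204.] [593.9 -34.4] [125.3 173.6] 5.18 [0.0168 0.0221] [0.0155 0.0168 0.0221]
bed_front [(array([ 0.5311, -0.0381,  0.016 ]), 0.7)]
```

View pics/w5.png

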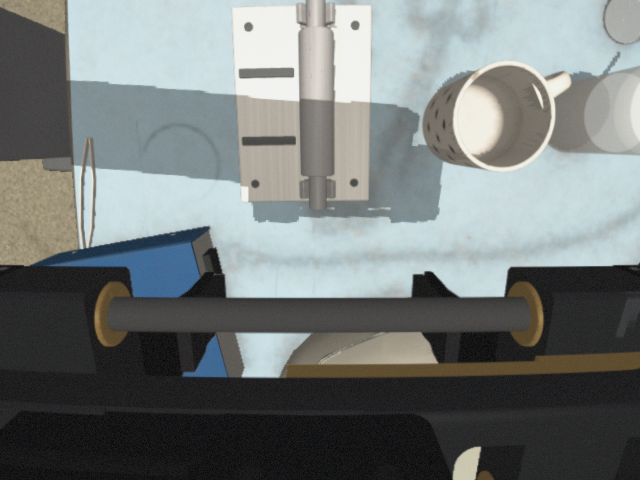

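The slim roller lies in the coater's cradles ((317,105) px, top at 54.9 mm, (0.607, -0.035)). The fences are at rows 73 and 141. Next I'll move to view the blade.

Request:
jog_arm(
  rows=[
    [0, -0.0194, -0.0247, 0, 0, 0, 0],
    [0, -0.0194, -0.0247, 0, 0, 0, 0],
    [0, -0.0194, -0.0247, 0, 0, 0, 0],
    [0, -0.0194, -0.0247, 0, 0, 0, 0],
    [0, -0.0194, -0.0247, 0, 0, 0, 0],
    [0, -0.0194, -0.0247, 0, 0, 0, 0],
    [0, -0.0194, -0.0247, 0, 0, 0, 0],
    [0, -0.0194, -0.0247, 0, 0, 0, 0],
    [0, 0, 0, 0.02, 0, 0, -6],
    [0, 0, 0, 0.02, 0, 0, -6.3],
    [0, 0, 0, 0, 0, 0, 0],
    [0, 0, 0, 0, 0, 0, 0],
  ],
)

```text
time_s: 25.58
tool_pos: [0.4441, 0.052, 0.3522]
tool_rot: [-179.9, 0.2, 16.5]
force: [-0.5, 0.0, 0.5]
grip_width: 0.0869
```

```bash
python3 - <<'E'
from h import *
o=status.get_obs();print(o["tool_pos"],o["tool_rot"])
p,im,D=look("wrist",["gauge_blade","blade_tip","petri_mid"],"w6",{"gauge_blade":0,"blade_tip":.0025})
r,c=np.nonzero(D>0); q=pts(p,D,D>0)
b=im[r,c]
# tab: dark tall points in neighbourhood
m=(q[:,2]>.03)&(q[:,2]<.06)&(np.hypot(q[:,0]-.44,q[:,1]-.139)<.04)
t=q[m]; print("tab",m.sum(),cv2.minAreaRect((t[:,:2]*1000).astype(np.float32)),np.percentile(t[:,2],[5,50,95]))
m=(q[:,2]>.003)&(q[:,2]<.009)&(np.hypot(q[:,0]-.424,q[:,1]-.194)<.1)&(q[:,0]<.49)
p2=cams.camera_params("top");im2,D2=cams.read_camera("top"); q=pts(p2,D2,D2>0)
m=(q[:,0]>.35)&(q[:,0]<.6)&(q[:,1]<-.12)&(q[:,1]>-.2)&(q[:,2]>.03); print("box",q[m].min(0),q[m].max(0))
E
```

```text
[0.44407848 0.05201507 0.35215878] [-1.79934155e+02  1.67252873e-01  1.65181360e+01]
gauge_blade 0.75 [319.   0. 372. 148.] [439.6 138.2] [12.3 34.1] 16.24 [0.0455 0.0469] [0.0045 0.0058 0.0456]
  lm [(array([0.435 , 0.1627, 0.    ]), 0.89)]
blade_tip []
petri_mid 0.76 [398. 139. 468. 204.] [523.1 124.1] [53.2 55.7] 80.63 [0.0153 0.0166] [0.014  0.0153 0.0166]
tab 808 ((439.6069641113281, 138.14585876464844), (12.263664245605469, 34.128910064697266), 16.14013671875) [0.04288134 0.04552283 0.04693749]
box [ 0.35732173 -0.19997638  0.03001104] [ 0.52446588 -0.1454426   0.09173975]
```

View pics/w6.png

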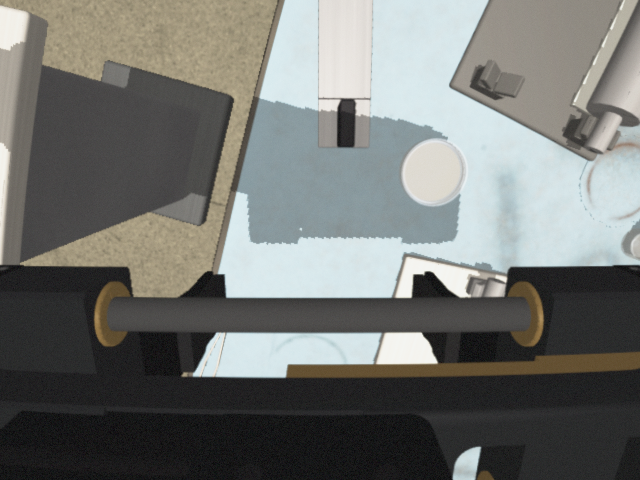

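The tab is at (345,122) px, i.e. (0.4396, 0.138), with blade yaw ~106.3°. petri_mid is at (433,172), clear of the fingers.

Request:
jog_arm(
  rows=[
    [0.45, 0.0067, -0.028, 0, 0, 0, 0],
    [0.45, 0.0067, -0.028, 0, 0, 0, 0],
    [0.45, 0.0067, -0.0278, 0, 0, 0, 0],
    [0.45, 0, 0, 0.025, 0, 0, 0],
    [0.45, 0, 0, 0.03, 0, 0, 0],
    [0.45, 0, 0, 0.03, 0, 0, 0],
    [0.45, 0, 0, 0.015, 0, 0, 0],
    [0.45, 0, 0, 0, 0, 0, 0],
    [0.45, 0, 0, 0, 0, 0, 0],
  ],
)

```text
time_s: 26.63
tool_pos: [0.4403, 0.1375, 0.2532]
tool_rot: [-179.9, 0.1, 16.6]
force: [-0.8, -0.0, 1.0]
grip_width: 0.0482
```

Request:
jog_arm(
  rows=[
    [0.45, -0.0007, 0, 0.02, 0, 0, 0],
    [0.45, 0, 0, 0.02, 0, 0, 0],
    [0.45, 0, 0, 0.012, 0, 0, 0],
    [0.45, 0, 0, 0.007, 0, 0, 0],
    [0.45, 0, 0, 0, 0, 0, 0],
    [1, 0, 0, 0, 0, 0, 0],
    [1, 0, 0, 0, 0, 0, 0],
    [1, 0, 0, 0, 0, 0, 0],
    [1, 0, 0, 0, 0, 0, 0],
    [1, 0, 0, 0, 0, 0, 0],
    [1, 0, 0, 0, 0, 0, 0],
    [1, 0, 0, 0, 0, 0, 0],
  ],
  grip_force=60,
)

```text
time_s: 27.63
tool_pos: [0.4396, 0.1374, 0.1944]
tool_rot: [180.0, -0.0, 16.6]
force: [-0.6, 0.6, 2.2]
grip_width: 0.0116
```

Request:
jog_arm(
  rows=[
    [1, 0, 0, -0.005, 0, 0, 0],
    [1, 0, 0, -0.01, 0, 0, 0],
    [1, 0, 0, -0.015, 0, 0, 0],
    [1, 0, 0, -0.02, 0, 0, 0],
    [1, 0, 0, -0.02, 0, 0, 0],
    [1, 0, 0, -0.015, 0, 0, 0],
    [1, 0, 0, -0.01, 0, 0, 0],
    [1, 0, 0, -0.005, 0, 0, 0],
    [1, 0, 0, 0, 0, 0, 2],
    [1, 0, 0, 0, 0, 0, 4],
    [1, 0, 0, 0, 0, 0, 5],
    [1, 0, 0, 0, 0, 0, 6],
  ],
)

```text
time_s: 28.63
tool_pos: [0.4391, 0.1372, 0.2937]
tool_rot: [180.0, 0.1, -0.6]
force: [0.3, 0.4, -2.2]
grip_width: 0.0116
```

Request:
jog_arm(
  rows=[
    [1, 0, 0, 0, 0, 0, 7],
    [1, 0, 0, 0, 0, 0, 7],
    [1, 0, 0, 0, 0, 0, 7],
    [1, 0, 0, 0, 0, 0, 7],
    [1, 0, 0, 0, 0, 0, 7],
    [1, 0, 0, 0, 0, 0, 7],
    [1, 0, 0, 0, 0, 0, 7],
    [1, 0, 0, 0, 0, 0, 7],
    [1, 0, 0, 0, 0, 0, 7],
    [1, 0, 0, 0, 0, 0, 7],
    [1, 0, 0, 0, 0, 0, 6],
    [1, 0, 0, 0, 0, 0, 5],
  ],
)

```text
time_s: 29.63
tool_pos: [0.4391, 0.1373, 0.2935]
tool_rot: [179.9, 0.0, -81.7]
force: [-0.3, -0.0, -0.6]
grip_width: 0.0117
```

Request:
jog_arm(
  rows=[
    [1, 0, 0, 0, 0, 0, 3],
    [1, 0, 0, 0, 0, 0, 1.1],
    [1, 0.01, 0.0004, 0, 0, 0, 0],
    [1, 0.02, 0.0009, 0, 0, 0, 0],
    [1, 0.03, 0.0013, 0, 0, 0, 0],
    [1, 0.033, 0.0015, 0, 0, 0, 0],
    [1, 0.033, 0.0015, 0, 0, 0, 0],
    [1, 0.03, 0.0013, 0, 0, 0, 0],
    [1, 0.019, 0.0008, 0, 0, 0, 0],
    [1, 0.008, 0.0004, 0, 0, 0, 0],
    [1, 0, 0, 0, 0, 0, 0],
    [1, 0, 0, 0, 0, 0, 0],
  ],
)

```text
time_s: 30.63
tool_pos: [0.4457, -0.0448, 0.2939]
tool_rot: [180.0, 0.1, -85.5]
force: [-0.6, 1.1, -1.0]
grip_width: 0.0111
```

```bash
cat > blade.py <<'E'
from h import *
import sys
o=status.get_obs();print(o["tool_pos"],o["tool_rot"])
p=cams.camera_params("wrist"); im,D=cams.read_camera("wrist"); save(sys.argv[1],im)
ob=outline_of("wrist","gauge_blade"); 
if ob:
    q=pts(p,D,cv2.erode(ob[0]["pixels"].astype(np.uint8),np.ones((3,3)))>0)
    zm=np.median(q[:,2]); q=q[abs(q[:,2]-zm)<.02]
    r=cv2.minAreaRect((q[:,:2]*1000).astype(np.float32)); A=np.c_[q[:,:2],np.ones(len(q))]; s=np.linalg.lstsq(A,q[:,2],rcond=None)[0]
    print("blade",round(ob[0]["conf"],2),ob[0]["box"],np.round(r[0],1),np.round(r[1],1),round(r[2],1),"zmed",zm,"slope",s[:2])
    yaw=np.radians(4.4); c=np.array([.6066,-.0335]); d=(q[:,:2]-c)@np.array([[np.cos(yaw),-np.sin(yaw)],[np.sin(yaw),np.cos(yaw)]])
    print("coater frame x",np.percentile(d[:,0],[1,99]))
    for a,b in((-.09,-.075),(-.075,-.06),(-.06,-.045)):
        e=d[(d[:,0]>a)&(d[:,0]<b)]
        if len(e)>20: print(a,"y range",np.round([e[:,1].min(),e[:,1].max(),],4))
for t,z in(("blade_tip",.1025),("bed_front",.016),("seat",.039)): print(t,[(np.round(atz(p,l["position"],z)[0],4),round(l["conf"],2)) for l in landmark_of("wrist",t)[:2]])
E
python3 blade.py w7
```

```text
[ 0.44573609 -0.04476896  0.29392463] [ 1.79972320e+02  6.25035093e-02 -8.54587959e+01]
blade 0.56 [263.6, 0.5, 373.1, 364.2] [508.8 -39.7] [127.4  43.9] 4.4 zmed 0.10531649696244305 slope [-7.76612589e-03  6.47654315e-05]
coater frame x [-0.15224171 -0.03562796]
-0.09 y range [-0.0201  0.0231]
-0.075 y range [-0.0199  0.0228]
-0.06 y range [-0.0202  0.0231]
blade_tip []
bed_front []
seat []
```

View pics/w7.png

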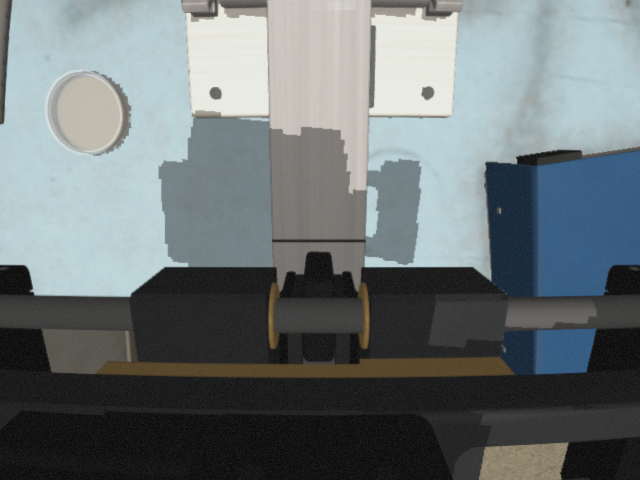

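The blade is held level and its yaw matches the coater. Bed front corners are near (192,116) and (453,115) px, and the line is at row 240. I'll check centring with these pixels.

```bash
python3 - <<'E'
from h import *
p=cams.camera_params("wrist")
a=atz(p,[[116,192.5],[116,453]],.016);print(a,a.mean(0),np.degrees(np.arctan2(-(a[0]-a[1])[0],(a[0]-a[1])[1])))
print("holes mid",atz(p,[[93,215],[93,428]],.016).mean(0))
print("line",atz(p,[[240,273],[240,365]],.105))
E
```

```text
[[ 0.52605247  0.04696975  0.016     ]
 [ 0.54040201 -0.12766393  0.016     ]] [ 0.53322724 -0.04034709  0.016     ] 4.697404203558968
holes mid [ 0.54761893 -0.03826503  0.016     ]
line [[ 0.46771649 -0.02113557  0.105     ]
 [ 0.47123154 -0.06436106  0.105     ]]
```

Request:
jog_arm(
  rows=[
    [1, 0.0015, 0.003, 0.01, 0, 0, 0],
    [1, 0, 0, 0.015, 0, 0, 0],
    [1, 0, 0, 0.02, 0, 0, 0],
    [1, 0, 0, 0.015, 0, 0, 0],
    [1, 0, 0, 0.01, 0, 0, 0],
    [1, 0, 0, 0.006, 0, 0, 0],
    [1, 0, 0, 0.003, 0, 0, 0],
    [1, 0, 0, 0.002, 0, 0, 0],
    [1, 0, 0, 0, 0, 0, 0],
    [1, 0, 0, 0, 0, 0, 0],
  ],
)

```text
time_s: 31.72
tool_pos: [0.4433, -0.0475, 0.2137]
tool_rot: [-179.9, -0.0, -85.5]
force: [-0.1, -0.2, -1.5]
grip_width: 0.0121
```

Request:
jog_arm(
  rows=[
    [1, 0, 0, 0.001, 0, 0, 0],
    [1, 0, 0, 0.001, 0, 0, 0],
    [1, 0, 0, 0, 0, 0, 0],
    [1, 0, 0, 0, 0, 0, 0],
  ],
)

```text
time_s: 32.05
tool_pos: [0.443, -0.0475, 0.2113]
tool_rot: [-180.0, -0.0, -85.5]
force: [0.6, -0.1, -1.7]
grip_width: 0.0116
```

```bash
python3 blade.py w8; python3 -c "
import cv2;a=cv2.imread('pics/w8.png')[0:300,150:500];cv2.imwrite('pics/w8c.png',cv2.resize(a,None,fx=2,fy=2))"
```

```text
[ 0.44297277 -0.04746643  0.2113054 ] [-1.79986264e+02 -1.63532629e-02 -8.54982721e+01]
blade 0.56 [264.0, 0.5, 373.1, 363.2] [506.4 -42.6] [127.2  44.4] 4.4 zmed 0.02272064895159054 slope [-0.00685603 -0.00080818]
coater frame x [-0.15524609 -0.0384886 ]
-0.09 y range [-0.0231  0.0208]
-0.075 y range [-0.023   0.0199]
-0.06 y range [-0.0235  0.0205]
blade_tip []
bed_front []
seat []
```

View pics/w8c.png

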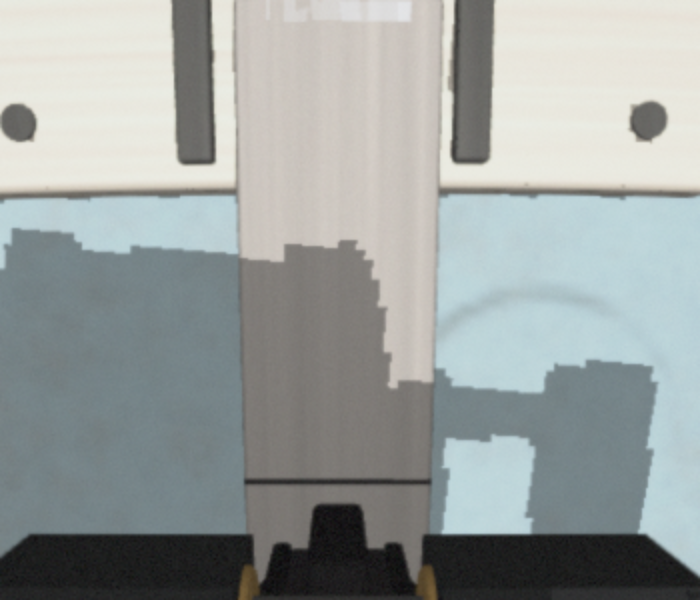

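```bash
python3 - <<'E'
from h import *
p=cams.camera_params("wrist")
l=atz(p,[[240.5,273],[240.5,365]],.0219); print("line",l.mean(0))
e=atz(p,[[95.7,265],[96,372],[98,152],[97.5,498]],.016); print("edge",e, (e[0]+e[1])/2)
u=np.array([np.cos(np.radians(4.4)),np.sin(np.radians(4.4))]); print("dist",((e[0]+e[1])/2-l.mean(0))[:2]@u)
f=atz(p,[[80,256.5],[80,376]],.021); print("fence mid",f.mean(0)); b=atz(p,[[80,268.5],[80,370]],.0219); print("blade mid",b.mean(0),np.linalg.norm(b[0]-b[1]))
E
```

```text
line [ 0.46630985 -0.04598151  0.0219    ]
edge [[ 0.52980079 -0.01662334  0.016     ]
 [ 0.53346147 -0.06456889  0.016     ]
 [ 0.52556988  0.03498626  0.016     ]
 [ 0.5383858  -0.12230713  0.016     ]] [ 0.53163113 -0.04059611  0.016     ]
dist 0.06554191622728252
fence mid [ 0.53751077 -0.03914262  0.021     ]
blade mid [ 0.5374271  -0.04045394  0.0219    ] 0.04375063748854382
```

Request:
jog_arm(
  rows=[
    [1, -0.0012, 0, 0, 0, 0, 0],
    [1, 0, -0.004, 0, 0, 0, 0],
    [1, 0, -0.005, 0, 0, 0, 0],
    [1, 0, -0.006, 0, 0, 0, 0],
    [1, 0, -0.006, 0, 0, 0, 0],
    [1, 0, -0.006, 0, 0, 0, 0],
    [1, 0, -0.004, 0, 0, 0, 0],
    [1, 0, -0.002, 0, 0, 0, 0],
    [1, 0, 0, 0, 0, 0, 0],
  ],
)

```text
time_s: 33.05
tool_pos: [0.4763, -0.0435, 0.2111]
tool_rot: [-180.0, 0.0, -85.5]
force: [-0.2, -0.2, -2.2]
grip_width: 0.0114
```

Request:
jog_arm(
  rows=[
    [1, 0, -0.004, 0, 0, 0, 0],
    [1, 0, -0.006, 0, 0, 0, 0],
    [1, 0, -0.007, 0, 0, 0, 0],
    [1, 0, -0.007, 0, 0, 0, 0],
    [1, 0, -0.005, 0, 0, 0, 0],
    [1, 0, -0.0025, 0, 0, 0, 0],
    [1, 0, -0.001, 0, 0, 0, 0],
    [1, 0, 0, 0, 0, 0, 0],
    [1, 0, 0, 0, 0, 0, 0],
  ],
)

```text
time_s: 33.8
tool_pos: [0.5079, -0.0411, 0.211]
tool_rot: [180.0, -0.0, -85.5]
force: [-0.1, -0.1, -2.0]
grip_width: 0.0115
```

```bash
python3 blade.py w9; python3 -c "
import cv2;a=cv2.imread('pics/w9.png')[0:300,150:500];cv2.imwrite('pics/w9c.png',cv2.resize(a,None,fx=2,fy=2))"
```

```text
[ 0.50793913 -0.04106164  0.21102601] [ 1.79967078e+02 -3.80919300e-03 -8.54911353e+01]
blade 0.57 [264.7, 1.6, 372.6, 363.2] [570.7 -35.8] [128.3  45. ] 5.0 zmed 0.022410977816713876 slope [-0.00963717 -0.00157487]
coater frame x [-0.09180552  0.02706083]
-0.09 y range [-0.0215  0.0216]
-0.075 y range [-0.022   0.0221]
-0.06 y range [-0.0222  0.022 ]
blade_tip []
bed_front []
seat []
```

View pics/w9c.png

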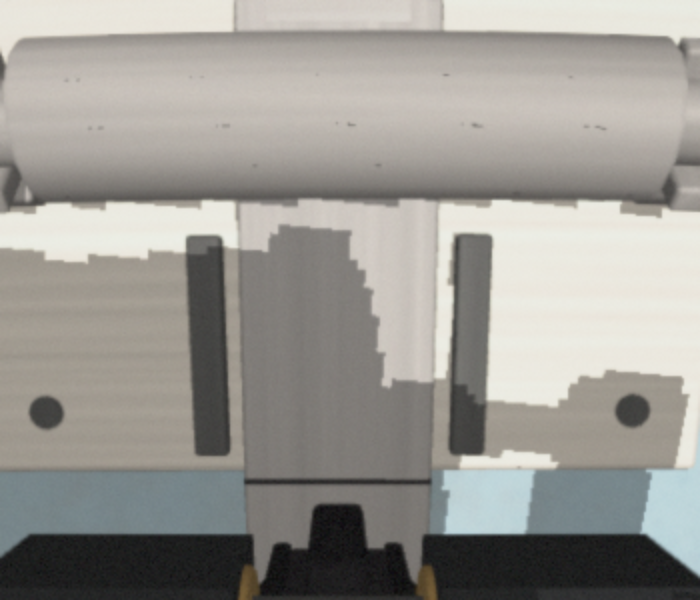

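The blade is centred between the fences and under the roller. The line is at row 481 of the crop and the bed edge at ~469. I'll compute the metric difference.

```bash
python3 - <<'E'
from h import *
p=cams.camera_params("wrist")
for zt in(.0212,.0222):
  l=atz(p,[[240.5,319]],zt)[0]; e=atz(p,[[234.8,319]],.016)[0]; print(l,e,e-l)
E
```

```text
[ 0.53112415 -0.0397434   0.0212    ] [ 0.53266869 -0.03963522  0.016     ] [ 0.00154454  0.00010818 -0.0052    ]
[ 0.53137453 -0.03972084  0.0222    ] [ 0.53266869 -0.03963522  0.016     ] [ 1.29416008e-03  8.56175769e-05 -6.20000000e-03]
```

Request:
jog_arm(
  rows=[
    [1, 0, -0.0013, 0, 0, 0, 0],
    [1, 0, 0, 0.0005, 0, 0, 0],
    [1, 0, 0, 0.0003, 0, 0, 0],
    [1, 0, 0, 0, 0, 0, 0],
    [0.8, 0, 0, 0, 0, 0, 0],
    [0.6, 0, 0, 0, 0, 0, 0],
    [0.5, 0, 0, 0, 0, 0, 0],
    [0.4, 0, 0, 0, 0, 0, 0],
    [0.4, 0, 0, 0, 0, 0, 0],
    [0.4, 0, 0, 0, 0, 0, 0],
  ],
)

```text
time_s: 34.88
tool_pos: [0.5095, -0.041, 0.2104]
tool_rot: [-180.0, -0.0, -85.5]
force: [0.5, 0.1, 0.2]
grip_width: 0.0431
```

Request:
jog_arm(
  rows=[
    [0.4, 0, 0, -0.005, 0, 0, 0],
    [0.4, 0, 0, -0.015, 0, 0, 0],
    [0.4, 0, 0, -0.025, 0, 0, 0],
    [0.4, 0, 0, -0.03, 0, 0, 0],
    [0.4, 0, 0, -0.03, 0, 0, 0],
    [0.4, 0, 0, -0.03, 0, 0, 0],
    [0.4, 0, 0, -0.015, 0, 0, 0],
    [0.4, 0, 0.03, 0, 0, 0, 0],
    [0.4, 0, 0.03, 0, 0, 0, 0],
    [0.4, 0, 0, 0, 0, 0, 0],
    [0.4, 0, 0, 0, 0, 0, 0],
  ],
)

```text
time_s: 35.8
tool_pos: [0.4486, -0.0458, 0.3609]
tool_rot: [-180.0, -0.1, -85.6]
force: [-0.0, -0.2, -1.0]
grip_width: 0.0524
```

```bash
python3 blade.py w10; python3 - <<'E'
from h import *
look("wrist",["slim_roller"]); look("top",["fat_roller"])
a=cv2.imread('pics/w10.png')[0:300,130:530];cv2.imwrite('pics/w10c.png',cv2.resize(a,None,fx=2,fy=2))
E
```

```text
[ 0.4486384  -0.04577705  0.36087356] [-1.79962609e+02 -1.37818610e-01 -8.55611119e+01]
blade 0.68 [291.3, 44.6, 344.9, 176.9] [545.2 -38.5] [102.   42.5] 4.7 zmed 0.02193327640614451 slope [0.00052946 0.00081367]
coater frame x [-0.11088585 -0.01176709]
-0.09 y range [-0.0215  0.0209]
-0.075 y range [-0.0215  0.0208]
-0.06 y range [-0.0205  0.0205]
blade_tip []
bed_front []
seat []
slim_roller 0.8 [200.   0. 444.  46.] [606.7 -34.8] [ 29.  178.6] 4.83 [0.0518 0.055 ] [0.0436 0.0518 0.055 ]
fat_roller 0.65 [234. 208. 302. 233.] [643.3 268.4] [166.3  36.3] -7.53 [0.0557 0.062 ] [0.0438 0.0557 0.062 ]
```

View pics/w10c.png

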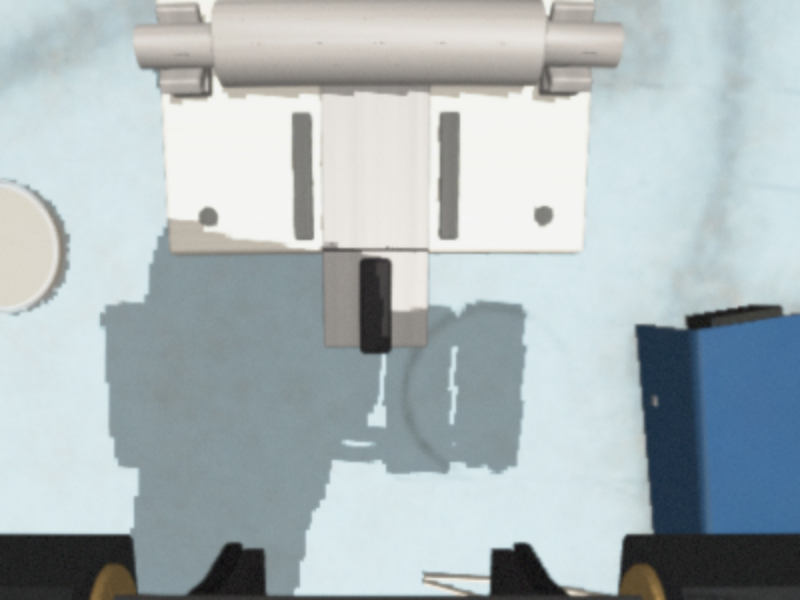

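```bash
python3 - <<'E'
from h import *
p=cams.camera_params("wrist")
l=atz(p,[[124.4,317]],.0215)[0]; e=atz(p,[[125.8,317]],.016)[0]; t=atz(p,[[173.3,317]],.0215)[0]
print("line-edge",l-e,"line-tail",l-t)
print(status.get_obs()["force"])
env.sign_off()
E
```

```text
line-edge [8.20558763e-04 4.50665759e-05 5.50000000e-03] line-tail [0.03997754 0.00314066 0.        ]
[ 0.17301297 -0.23690907  0.23573498]
the job is handed in; nothing more can be done
```

The changeover is done and handed in at about 36 s of the 67 s allowed; sign-off gives no verdict, so the result below rests on my own last checks.

| Thing | Last check | Tolerance |
|---|---|---|
| Fat roller in the rack's back cradles | about 1 mm from its place along the axis and 0–2 mm across; yaw -7.5° and -8.6° in two views, against -6.8° to -7.3° for the rack | 4 mm across, 9 mm along, 0.06 rad |
| Slim roller in the coater's cradles | about 1 mm from the seat, top at 55 mm, yaw about 4.6° against 4.4° for the coater | 4 mm across, 9 mm along, 0.06 rad |
| Gauge blade's line | about 0.8 mm past the bed's front edge | 4 mm |
| Gauge blade's pose | flat (slope under 0.001), less than 1 mm off centre between the fences, yaw about 4.7° | 7 mm sideways, 0.04 rad tilt, 0.12 rad yaw |
| Bystanders | I did not measure them again at the end; no move came near them and no unexpected force showed | 25 mm |
| Gripper | clear of everything, wrist force about zero | touching nothing |

- **Yaw scatter:** repeated views disagreed by about 1° on the coater's and the rollers' yaw. The largest gap between a roller and its cradles was 1.8° (0.03 rad), for the fat roller in one picture.
- **Landmark network:** it did not find `seat`, `bed_front` or `blade_tip` in the last close views. I measured those from the pictures and depth instead.

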